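# Put the cinema room's remotes back in their caddy

## Task

Film night is over: pick up the three remote controls and put each one in the caddy, lying flat, keys up, at the bottom of the pocket made for its length (long, medium and short; either way round). Set them down rather than dropping them, let go, and leave the phone, the spectacle case and the drinking glass undisturbed where they are.

Things in the scene. Friction and masses are not known exactly. Their poses are not given: they have to be found in the camera images.
- long_remote: The long remote control, a loose dark slab 210 x 48 x 22 mm (length x width x height) with small grey keys and a round pad on its upper face, lying face up on the suede mat. Origin: centre of its underside; x along its length (round pad towards +x), y across, z up. About 150 g (may vary by a third).
- medium_remote: The medium remote control, a loose dark slab 160 x 42 x 20 mm (length x width x height) with small grey keys and a round pad on its upper face, lying face up on the suede mat. Origin: centre of its underside; x along its length (round pad towards +x), y across, z up. About 110 g (may vary by a third).
- short_remote: The short remote control, a loose dark slab 116 x 36 x 16 mm (length x width x height) with small grey keys and a round pad on its upper face, lying face up on the suede mat. Origin: centre of its underside; x along its length (round pad towards +x), y across, z up. About 70 g (may vary by a third).
- caddy: Fixed wooden tray, 266 x 252 mm, holding three grey inserts side by side in any order, 84 mm apart along its y. Origin: centre of its underside, on the table; x along the pockets, z up. End walls at its x ends stand 26 mm above the table. Insert ridges are missing over the middle 64 mm of x, across all three inserts, so fingers can reach down beside a remote there.
- long_insert: Rigid grey felt insert in the caddy (250 x 83 mm outside, like the others) with the long pocket, for the long remote. Pocket 232 x 68 mm, 12 mm deep, centred, brown floor between solid grey end blocks and side ridges. Origin: centre of the insert's underside, 6 mm above the table; pocket floor 4 mm, ridge tops 16 mm above it. x along the pocket, y across, z up. Fixed.
- medium_insert: Rigid grey felt insert in the caddy (250 x 83 mm outside, like the others) with the medium pocket, for the medium remote. Pocket 182 x 62 mm, 12 mm deep, centred, brown floor between solid grey end blocks and side ridges. Origin: centre of the insert's underside, 6 mm above the table; pocket floor 4 mm, ridge tops 16 mm above it. x along the pocket, y across, z up. Fixed.
- short_insert: Rigid grey felt insert in the caddy (250 x 83 mm outside, like the others) with the short pocket, for the short remote. Pocket 138 x 56 mm, 12 mm deep, centred, brown floor between solid grey end blocks and side ridges. Origin: centre of the insert's underside, 6 mm above the table; pocket floor 4 mm, ridge tops 16 mm above it. x along the pocket, y across, z up. Fixed.
- phone: A mobile phone, black slab 150 x 72 x 9 mm, no keys, lying among the remotes on the mat: does not belong in the caddy. Origin: centre of its underside; x along its length, z up. Loose, 190 g.
- glasses_case: A brown spectacle case with rounded ends, 165 x 60 x 36 mm, beyond the remotes: does not belong in the caddy. Origin: centre of its underside; x along its length, z up. Loose.
- tumbler: A drinking glass, 74 mm across and 95 mm tall, standing upright beyond the remotes. Origin: centre of its underside; z up. Loose.
Things that resemble listed ones, but are neither listed nor needed, are in the scene too. What is shaped like the short_remote but green, orange or purple is not meant.

How it is judged:
At the end, for the whole second after the job is handed in: Each remote face up within 0.1 rad on its own pocket's floor: within 15 mm along and 14 mm across of its centre, underside 1 to 8 mm above the insert's origin, aligned to 0.2 rad either way round, released, at rest. Phone, case and glass within 25 mm of their starts, glass upright (0.15 rad) (x of long_remote in the frame of long_insert between -0.015 and 0.015 m and y of long_remote in the frame of long_insert between -0.014 and 0.014 m and z of long_remote in the frame of long_insert between 0.001 and 0.008 m and angle between each of long_remote, medium_remote, short_remote's own z axis and vertical below 0.1 rad and angle between the x axis of long_remote and the x axis of long_insert, either way round below 0.2 rad and linear speed of each of long_remote, medium_remote, short_remote below 0.02 m/s and contact force between each of long_remote, medium_remote, short_remote and the fingers below 0.05 N and x of medium_remote in the frame of medium_insert between -0.015 and 0.015 m and y of medium_remote in the frame of medium_insert between -0.014 and 0.014 m and z of medium_remote in the frame of medium_insert between 0.001 and 0.008 m and angle between the x axis of medium_remote and the x axis of medium_insert, either way round below 0.2 rad and x of short_remote in the frame of short_insert between -0.015 and 0.015 m and y of short_remote in the frame of short_insert between -0.014 and 0.014 m and z of short_remote in the frame of short_insert between 0.001 and 0.008 m and angle between the x axis of short_remote and the x axis of short_insert, either way round below 0.2 rad and distance of each of phone, glasses_case, tumbler from where it was at the start of the episode below 0.025 m and angle between tumbler's own z axis and vertical below 0.15 rad); the robot touches nothing.
It fails at once if the phone is pushed or lifted more than 25 mm from its place (distance of phone from where it was at the start of the episode above 0.025 m).
It fails at once if the spectacle case is pushed or lifted more than 25 mm from its place (distance of glasses_case from where it was at the start of the episode above 0.025 m).
It fails at once if the drinking glass is pushed or lifted more than 25 mm from its place (distance of tumbler from where it was at the start of the episode above 0.025 m).
It fails at once if the drinking glass is tipped (angle between tumbler's own z axis and vertical above 0.25 rad).
It fails at once if a remote is dropped or thrown (faster than 0.8 m/s out of the fingers, a fall of over 30 mm) ((linear speed of long_remote above 0.8 m/s and contact force between long_remote and the fingers below 0.05 N) or (linear speed of medium_remote above 0.8 m/s and contact force between medium_remote and the fingers below 0.05 N) or (linear speed of short_remote above 0.8 m/s and contact force between short_remote and the fingers below 0.05 N)).
It also fails if it takes over 96 s, if anything falls off the work surface, if the arm or the gripper's body presses on something with over 40 N, if the wrist force passes 120 N, or if a joint passes its speed limit or range.

## Robot

A 6-joint arm with a two-finger parallel gripper is mounted at the origin on the work surface. World frame = base frame: x ahead of the robot, y to its left, z up, the work surface at z = 0. Lengths are in m, angles in rad, forces in N, time in s.
With the tool pointing down it reaches from about 0.35 to 0.85 m from the base axis. Payload 8.1 kg.
Tool frame: the origin (TCP) lies between the finger pads; the fingertips stand 14 mm ahead of it and the grasp point (between the pads) lies 5 mm behind it (robot.tcp_to_tips is the z of the fingertips in the tool frame, in m); z points along the fingers, y is the line along which they close (so a half turn about z gives the same grasp; the last joint's range is limited). The gripper opens to 93 mm and grips with 3 to 60 N. Pads are 15 mm wide; open, the fingers measure 128 mm over their backs; the gripper's body (75 mm by 188 mm) begins 65 mm behind the grasp point.
Start: joints at [1.09, 0.13, 1.488, -0, 1.523, -0.085], TCP at [0.231, 0.554, 0.233] pointing down, gripper open.
Joint ranges: [-2.96, 2.96], [-0.89, 2.26], [0.02, 2.5], [-1.34, 4.48], [0, 2.73], [-2.66, 2.66]. Speed limits (rad/s): [2.39, 2.39, 2.79, 3.14, 3.14, 3.14].

## Interface

Orientations are given as a rotation vector (axis times angle).
In Python, from plant import sensors, read_camera, robot gives the robot as it stands.
- The arm moves only by the shell command python3 -m inch [FORCE], which reads ROWS from standard input. ROWS is a JSON object whose key "offsets" holds a list of rows, 1 to 20 of them, each of 5 numbers: the finger opening in m, then dx, dy, dz in shares of the most that a row can go, 1 being 50 mm, then a turn about the tool's z in parts of the range, where 1.0 means pi rad; each row shifts and turns the commanded pose from where the row before left it, along the tool's axes as they then stand; what a row does not reach is not made up. A row lasts 1/10 s, in which the tool goes at most 0.05 m and 0.15 rad, less where a joint would pass 70% of its speed; a pose out of reach is approached as far as the arm can. The fingers move at their own pace and stop on an object; FORCE is the grip in N (left out, the last holds). Time passes only in rows, so rows that do not move let the fingers close. It prints the time, the measured TCP pose, the force, the opening and the grip force at its end. Input that does not fit is refused with a message, and nothing moves.
- sensors.read_state(): the state, without advancing time (a new reading comes with each control period).
- read_camera(name): name is "scene" or "top"; returns a dict with "image" (480x640x3 uint8, red, green, blue), "depth" (480x640 float32, m along the optical axis (not along the pixel's ray), 0 where there is no reading), "fx", "fy", "cx", "cy" (pixels), "R" (3x3) and "t" (3): a world point X has camera coordinates R X + t. Camera axes: x right, y down, z forward; pixel columns grow to the right and rows downward; lengths in m; the calibration is good to about 2 mm. A picture is of the moment at which its call begins.
- robot.close_job(): hands the job in; it is judged then, once.
The state is a dict: "t": time; "q": joint angles; "dq": joint speeds; "joint_torque": joint torques, N m; "tool_pos": TCP position; "orientation": TCP orientation; "force": force on the tool from outside, world axes, zero at the start; "wrist_torque": the same for the moment, N m; "opening": finger opening in m; "gripper_force": force on a finger pad.
Only numpy, scipy, OpenCV 4.12 (cv2) and the standard library are available. Lean on these libraries where they do the work, as an engineer would, in place of code of your own. Each camera call takes 0.05 s, during which the arm holds its last target. There are 200 camera calls.

## Working session

There is one attempt and no reset: what is moved stays moved. The work goes in short steps, Python scripts to look and compute and a shell command to move; the robot and the scene stay as the last step left them, time stands still between calls to the robot, and variables do not carry over. Pictures are saved under pics/ and viewed, at most 14 in all, crops included, and the job is handed in when it is done.

```bash
ls; mkdir -p pics; python3 - <<'E'
from plant import sensors, read_camera, robot
import cv2,numpy as np
for n in ("top","scene"):
    c=read_camera(n); cv2.imwrite(f"pics/{n}0.png",cv2.cvtColor(c["image"],cv2.COLOR_RGB2BGR)); np.savez(f"{n}0.npz",**c)
    print(n,c["fx"],c["cx"],c["cy"],c["R"].round(3).tolist(),c["t"])
s=sensors.read_state();print(s["t"],s["tool_pos"],s["orientation"],s["opening"])
E
```

```text
pics
top 625.0243387664132 326.5744572263653 235.65573156541348 [[-0.008, -1.0, -0.006], [-0.98, 0.009, -0.197], [0.197, 0.005, -0.98]] [-0.05331792  0.47669834  1.74298748]
scene 540.2439171145155 317.15793905477574 245.1022346867813 [[-0.107, 0.994, -0.014], [0.619, 0.056, -0.783], [-0.778, -0.092, -0.622]] [ 0.11787211 -0.2684016   1.89083041]
0.1 [0.23106889 0.55318853 0.23169537] [-6.17567605e-01 -3.07981602e+00  2.50657413e-03] 0.09334344232314418
```

View pics/top0.png

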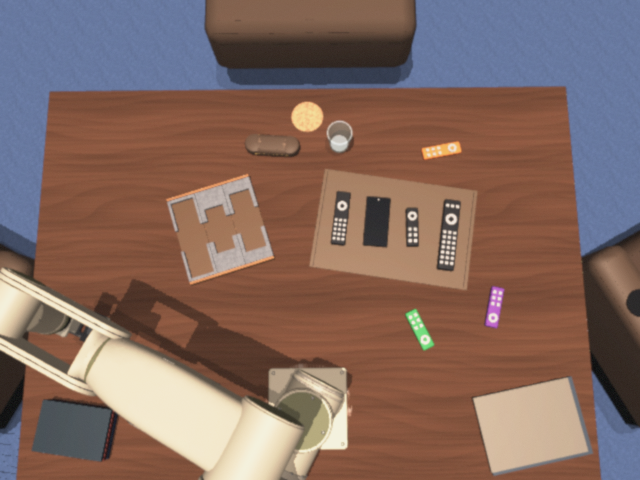

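View pics/scene0.png

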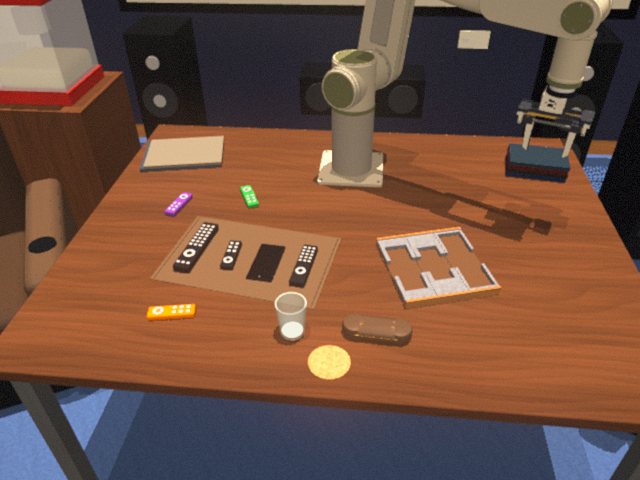

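The top view shows the medium remote at (341,218), the phone (377,221), the short remote (412,227), the long remote (449,235), and the caddy (220,229). The candidates that could be mistaken for remotes are orange (441,150), green (420,330), purple (495,307) and the phone (no keys). My choice is the three dark keyed slabs on the mat, which I'll check in a crop.

```bash
cat > h.py <<'E'
import numpy as np
def px2w(c,u,v,z):
    d=c["R"].T@np.array([(u-c["cx"])/c["fx"],(v-c["cy"])/c["fy"],1]); o=-c["R"].T@c["t"]
    return o+d*(z-o[2])/d[2]
def w2px(c,X):
    p=c["R"]@np.asarray(X)+c["t"]; return c["fx"]*p[0]/p[2]+c["cx"],c["fy"]*p[1]/p[2]+c["cy"]
E
python3 - <<'E'
import numpy as np,cv2
from h import *
c=np.load("top0.npz"); im=cv2.cvtColor(c["image"],cv2.COLOR_RGB2BGR)
for n,(u0,v0,u1,v1,k) in dict(mat=(305,165,485,295,4),cad=(160,168,280,288,5)).items():
    z=cv2.resize(im[v0:v1,u0:u1],None,fx=k,fy=k,interpolation=cv2.INTER_CUBIC)
    for u in range((u0+19)//20*20,u1,20): cv2.putText(z,str(u),((u-u0)*k,10),0,.35,(255,255,255)); cv2.line(z,((u-u0)*k,12),((u-u0)*k,18),(255,255,255))
    for v in range((v0+19)//20*20,v1,20): cv2.putText(z,str(v),(0,(v-v0)*k+4),0,.35,(255,255,255))
    cv2.imwrite(f"pics/{n}.png",z)
# dark blobs on mat
hsv=cv2.cvtColor(im,cv2.COLOR_BGR2HSV); m=(im.max(2)<60).astype(np.uint8); m[:168]=0;m[295:]=0;m[:,:315]=0;m[:,485:]=0
m=cv2.morphologyEx(m,cv2.MORPH_CLOSE,np.ones((9,9)))
for ct in cv2.findContours(m,0,2)[0]:
    if cv2.contourArea(ct)<150: continue
    (u,v),_,_=r=cv2.minAreaRect(ct); b=cv2.boxPoints(r)
    B=np.array([px2w(c,*p,.018)[:2] for p in b]); e1=B[1]-B[0];e2=B[2]-B[1]
    L=e1 if np.linalg.norm(e1)>np.linalg.norm(e2) else e2
    print((round(u),round(v)),"ctr",px2w(c,u,v,.018).round(4),"len/wid",np.linalg.norm(e1).round(3),np.linalg.norm(e2).round(3),"yaw",np.arctan2(L[1],L[0]).round(3)," z", [ (lambda d:(c["R"].T@(np.array([(u-c["cx"])/c["fx"]*d,(v-c["cy"])/c["fy"]*d,d])-c["t"]))[2].round(3))(c["depth"][int(v),int(u)])])
E
```

```text
(376, 221) ctr [ 0.5235 -0.2033  0.018 ] len/wid 0.142 0.066 yaw -0.106  z [np.float64(0.009)]
```

View pics/mat.png

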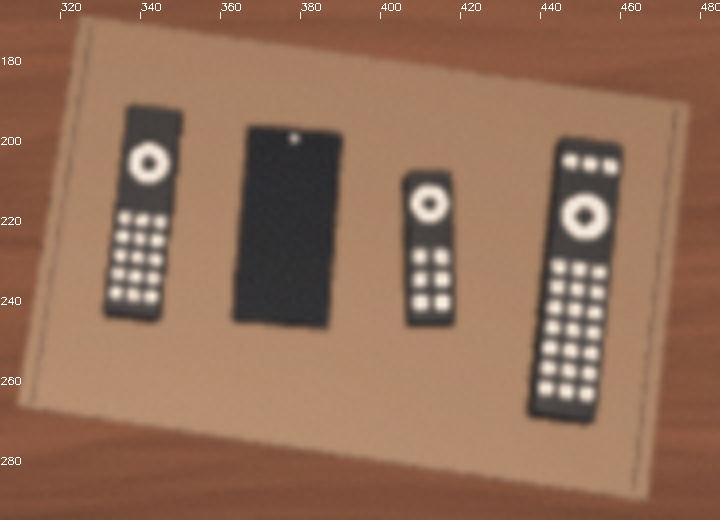

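View pics/cad.png

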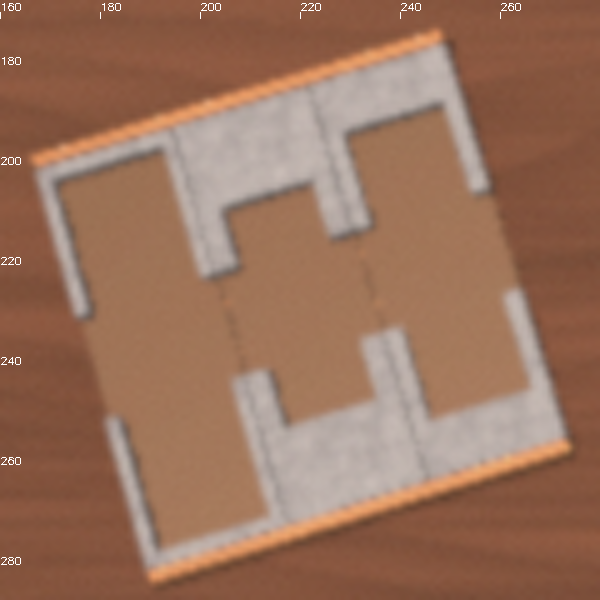

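The mat crop confirms three dark keyed slabs and a plain phone. The caddy crop shows the pockets as long at left, short in the middle and medium at right. Next I compute the poses from corners.

```bash
cat > m.py <<'E'
from h import *
c=np.load("top0.npz"); print("cam",(-c["R"].T@c["t"]).round(3))
def rect(name,pts,k,off,z):
    W=np.array([px2w(c,p[0]/k+off[0],p[1]/k+off[1],z)[:2] for p in pts])
    n=lambda a:np.linalg.norm(a).round(4)
    ax=(W[0]+W[1]-W[2]-W[3]); 
    print(name,"ctr",W.mean(0).round(4),"wid",n(W[0]-W[1]),n(W[2]-W[3]),"len",n(W[0]-W[3]),n(W[1]-W[2]),"yaw",np.arctan2(ax[1],ax[0]).round(3)); return W.mean(0),np.arctan2(ax[1],ax[0])
o=(305,165)
rect("med",[(127,104),(184,110),(161,320),(104,315)],4,o,.02)
rect("short",[(402,172),(452,171),(455,325),(405,327)],4,o,.016)
rect("long",[(556,138),(622,146),(595,424),(527,416)],4,o,.022)
rect("phone",[(247,126),(342,133),(328,328),(232,321)],4,o,.009)
o=(160,168)
p,y=rect("caddy",[(33,160),(440,32),(570,447),(150,577)],5,o,.026)
rect("Lp",[(53,183),(163,150),(270,518),(158,549)],5,o,.022)
rect("Sp",[(222,208),(315,183),(376,402),(287,427)],5,o,.022)
rect("Mp",[(345,133),(445,103),(530,388),(428,418)],5,o,.022)
for n,d in (("L",.084),("S",0),("M",-.084)): print(n,p+d*np.array([-np.sin(y),np.cos(y)]))
E
python3 m.py
```

```text
cam [ 0.123 -0.066  1.802]
med ctr [ 0.5345 -0.1   ] wid 0.0423 0.0415 len 0.1593 0.1584 yaw -0.119
short ctr [ 0.5058 -0.3074] wid 0.0367 0.0363 len 0.1158 0.115 yaw -0.016
long ctr [ 0.4804 -0.4121] wid 0.0485 0.0489 len 0.2079 0.2075 yaw -0.144
phone ctr [ 0.5248 -0.2052] wid 0.0704 0.0701 len 0.1474 0.1473 yaw -0.096
caddy ctr [0.5055 0.2536] wid 0.2498 0.2506 len 0.2587 0.2618 yaw 0.306
Lp ctr [0.4793 0.3338] wid 0.067 0.0662 len 0.228 0.2299 yaw 0.307
Sp ctr [0.5044 0.2533] wid 0.0562 0.0532 len 0.1372 0.1367 yaw 0.297
Mp ctr [0.5306 0.1739] wid 0.0613 0.0613 len 0.1787 0.1794 yaw 0.295
L [0.48026955 0.33370337]
S [0.50554484 0.25359619]
M [0.53082013 0.17348901]
```

```bash
cat > go.py <<'E'
import sys; from h import *; from plant import sensors; from scipy.spatial.transform import Rotation as R
x,y,z,yaw=map(float,sys.argv[1:5]); s=sensors.read_state(); M=R.from_rotvec(s["orientation"])
X=M.as_matrix(); th=np.arctan2(X[1,0],X[0,0]); d=(yaw-th+np.pi/2)%np.pi-np.pi/2
N=M*R.from_rotvec([0,0,-d]); v=np.array([x,y,z])-s["tool_pos"]
print("turn",round(-d,3),"then d",N.inv().apply(v).round(4),"tilt",X[:2,2].round(4),"t",s["t"],"q6",s["q"][5].round(2))
E
python3 go.py .5345 -.1 .15 -.119
```

```text
turn -0.277 then d [-0.3789 -0.6124  0.0824] tilt [-0.0008 -0.0015] t 0.1 q6 -0.09
```

The rows are not in the units I measure in: shifts go in shares of 50 mm and turns go in shares of pi rad. I convert before sending: -0.0383 m is -0.766, -0.0237 m is -0.474, -0.1385 rad / 3.1416 = -0.0441.

```bash
echo '{"offsets":[[0.065,0,0,0,-0.0441],[0.065,0,0,0,-0.0441],[0.065,-0.474,-0.766,0.1,0],[0.065,-0.474,-0.766,0.1,0],[0.065,-0.474,-0.766,0.1,0],[0.065,-0.474,-0.766,0.1,0],[0.065,-0.474,-0.766,0.1,0],[0.065,-0.474,-0.766,0.1,0],[0.065,-0.474,-0.766,0.1,0],[0.065,-0.474,-0.766,0.1,0],[0.065,-0.474,-0.766,0.1,0],[0.065,-0.474,-0.766,0.1,0],[0.065,-0.474,-0.766,0.1,0],[0.065,-0.474,-0.766,0.1,0],[0.065,-0.474,-0.766,0.1,0],[0.065,-0.474,-0.766,0.1,0],[0.065,-0.474,-0.766,0.1,0],[0.065,-0.474,-0.766,0.1,0],[0.065,0,0,0,0],[0.065,0,0,0,0]]}' | python3 -m inch 25; python3 go.py .5345 -.1 .05 -.119
```

```text
t: 2.1
tool_pos: [0.5347, -0.1005, 0.1516]
orientation: [-0.19, -3.134, -0.001]
force: [0.5, -0.2, -1.2]
opening: 0.0652
gripper_force: 0.0
turn -0.002 then d [0.     0.0004 0.1016] tilt [-0.002   0.0008] t 2.1 q6 -1.73
```

To row units: 0.03 m is 0.6, 0.02 m is 0.4.

```bash
echo '{"offsets":[[0.065,0,0,0.6,0],[0.065,0,0,0.6,0],[0.065,0,0,0.6,0],[0.065,0,0,0.4,0],[0.065,0,0,0.3,0],[0.065,0,0,0.12,0],[0.065,0,0,0,0],[0.065,0,0,0,0]]}' | python3 -m inch; python3 - <<'E'
from plant import read_camera
import cv2
a=read_camera("top")["image"][165:295,305:485];b=read_camera("scene")["image"][210:310,140:340]
cv2.imwrite("pics/d1.png",cv2.cvtColor(cv2.vconcat([cv2.resize(a,(600,300)),cv2.resize(b,(600,300))]),4))
E
```

```text
t: 2.9
tool_pos: [0.5361, -0.0998, 0.0228]
orientation: [0.186, 3.134, -0.001]
force: [0.7, -0.2, -0.0]
opening: 0.0649
gripper_force: 0.0
```

View pics/d1.png

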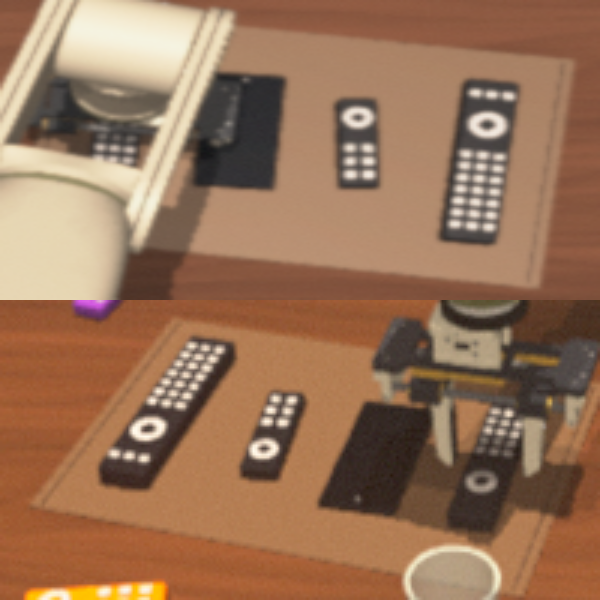

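The fingers straddle the medium remote (about (490,440) in the lower crop), clear of the phone. Next I lower 3 mm, close and lift.

To row units: 0.003 m is 0.06.

```bash
echo '{"offsets":[[0.065,0,0,0.06,0],[0.065,0,0,0,0],[0.03,0,0,0,0],[0.03,0,0,0,0],[0.03,0,0,0,0],[0.03,0,0,0,0],[0.03,0,0,0,0],[0.03,0,0,0,0],[0.03,0,0,0,0],[0.03,0,0,0,0]]}' | python3 -m inch 25;echo '{"offsets":[[0.03,0,0,-0.2,0],[0.03,0,0,-0.4,0],[0.03,0,0,-0.4,0],[0.03,0,0,-0.4,0],[0.03,0,0,-0.4,0],[0.03,0,0,0,0]]}' | python3 -m inch; python3 go.py .5307 .1737 .1 .303
```

```text
t: 4.0
tool_pos: [0.5352, -0.0998, 0.0187]
orientation: [0.187, 3.136, 0.0]
force: [-0.0, 0.7, 2.1]
opening: 0.0418
gripper_force: 25.0
t: 4.6
tool_pos: [0.5375, -0.1005, 0.1125]
orientation: [0.186, 3.13, -0.002]
force: [-0.4, 1.4, 0.1]
opening: 0.0419
gripper_force: 25.0
turn -0.422 then d [-0.0753  0.2638  0.012 ] tilt [ 0.0058 -0.0018] t 4.6 q6 -1.73
```

To row units: 0.0293 m is 0.586, -0.0083 m is -0.166, -0.1407 rad / 3.1416 = -0.0448.

```bash
echo '{"offsets":[[0.03,0,0,0,-0.0448],[0.03,0,0,0,-0.0448],[0.03,0,0,0,-0.0448],[0.03,-0.166,0.586,0,0],[0.03,-0.166,0.586,0,0],[0.03,-0.166,0.586,0,0],[0.03,-0.166,0.586,0,0],[0.03,-0.166,0.586,0,0],[0.03,-0.166,0.586,0,0],[0.03,-0.166,0.586,0,0],[0.03,-0.166,0.586,0,0],[0.03,-0.166,0.586,0,0],[0.03,0,0,0,0],[0.03,0,0,0,0],[0.03,0,0,0,0]]}' | python3 -m inch; python3 go.py .5307 .1737 .031 .303
```

```text
t: 6.1
tool_pos: [0.5274, 0.1734, 0.108]
orientation: [0.474, -3.105, 0.001]
force: [-0.7, -1.2, -0.9]
opening: 0.0418
gripper_force: 25.0
turn 0.0 then d [-0.0033 -0.0006  0.077 ] tilt [-0.001  -0.0006] t 6.1 q6 -1.65
```

To row units: 0.02 m is 0.4, 0.015 m is 0.3.

```bash
echo '{"offsets":[[0.03,-0.06,0,0.4,0],[0.03,0,0,0.4,0],[0.03,0,0,0.3,0],[0.03,0,0,0.24,0],[0.03,0,0,0,0],[0.03,0,0,0,0]]}' | python3 -m inch; python3 go.py .5307 .1737 .028 .303; python3 - <<'E'
from plant import read_camera
import cv2
a=read_camera("top")["image"][165:295,155:285];b=read_camera("scene")["image"][210:320,370:510]
cv2.imwrite("pics/d2.png",cv2.cvtColor(cv2.hconcat([cv2.resize(a,(400,400)),cv2.resize(b,(400,400))]),4))
E
```

```text
t: 6.7
tool_pos: [0.5307, 0.1748, 0.0418]
orientation: [0.474, -3.105, 0.0]
force: [0.2, -0.5, -1.0]
opening: 0.0415
gripper_force: 25.0
turn -0.0 then d [ 0.0003 -0.0011  0.0138] tilt [-0.0002 -0.    ] t 6.7 q6 -1.65
```

View pics/d2.png

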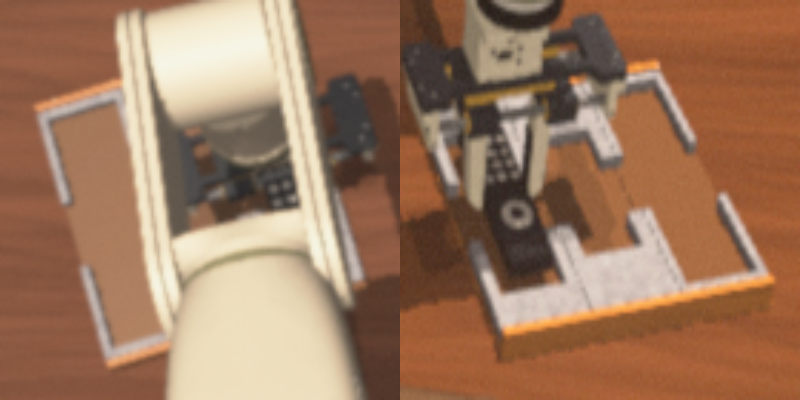

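The medium remote hangs level over the medium pocket (right crop, about (515,215)), inside the ridges. I'll lower in small steps.

To row units: 0.005 m is 0.1, 0.003 m is 0.06.

```bash
echo '{"offsets":[[0.03,0,-0.02,0.1,0],[0.03,0,0,0.06,0],[0.03,0,0,0.04,0],[0.03,0,0,0,0],[0.03,0,0,0,0]]}' | python3 -m inch;echo '{"offsets":[[0.03,0,0,0.02,0],[0.03,0,0,0,0],[0.03,0,0,0,0]]}' | python3 -m inch ;echo '{"offsets":[[0.03,0,0,0.02,0],[0.03,0,0,0,0],[0.03,0,0,0,0]]}' | python3 -m inch
```

```text
t: 7.3
tool_pos: [0.5308, 0.1741, 0.0315]
orientation: [0.475, -3.105, -0.0]
force: [0.1, 0.6, -0.7]
opening: 0.0416
gripper_force: 25.0
t: 7.6
tool_pos: [0.5309, 0.1741, 0.0307]
orientation: [-0.475, 3.105, 0.0]
force: [-0.0, -0.4, -1.6]
opening: 0.0416
gripper_force: 25.0
t: 7.9
tool_pos: [0.5309, 0.1741, 0.0296]
orientation: [0.475, -3.105, -0.0]
force: [-0.2, -0.1, -0.3]
opening: 0.0418
gripper_force: 25.0
```

To row units: 0.001 m is 0.02.

```bash
for i in 1 2 3; do echo '{"offsets":[[0.03,0,0,0.02,0],[0.03,0,0,0,0],[0.03,0,0,0,0]]}' | python3 -m inch | egrep 'tool_pos|^force'; done
```

```text
tool_pos: [0.531, 0.1742, 0.0287]
force: [0.1, 0.5, -0.8]
tool_pos: [0.531, 0.1741, 0.0286]
force: [-4.2, -1.4, 8.4]
tool_pos: [0.531, 0.1741, 0.0286]
force: [-9.7, -2.6, 19.5]
```

Contact comes at z = 0.0286. I'll back off 2 mm, release slowly and lift.

To row units: -0.03 m is -0.6, -0.02 m is -0.4.

```bash
echo '{"offsets":[[0.03,0,0,-0.04,0],[0.03,0,0,0,0],[0.05,0,0,0,0],[0.055,0,0,0,0],[0.06,0,0,0,0],[0.06,0,0,0,0],[0.06,0,0,0,0],[0.06,0,0,-0.4,0],[0.06,0,0,-0.6,0],[0.06,0,0,-0.6,0],[0.06,0,0,-0.6,0],[0.06,0,0,0,0],[0.06,0,0,0,0]]}' | python3 -m inch; python3 go.py .5058 -.3074 .138 -.016
```

```text
t: 10.1
tool_pos: [0.5315, 0.1743, 0.1394]
orientation: [-0.474, 3.104, 0.0]
force: [-0.4, -0.1, -0.1]
opening: 0.0598
gripper_force: 0.0
turn 0.319 then d [ 0.018  -0.482   0.0011] tilt [0.0019 0.0004] t 10.1 q6 -1.65
```

To row units: -0.0402 m is -0.804, 0.0015 m is 0.03, 0.1063 rad / 3.1416 = 0.0338.

```bash
echo '{"offsets":[[0.06,0,0,0,0.0338],[0.06,0,0,0,0.0338],[0.06,0,0,0,0.0338],[0.06,0.03,-0.804,0,0],[0.06,0.03,-0.804,0,0],[0.06,0.03,-0.804,0,0],[0.06,0.03,-0.804,0,0],[0.06,0.03,-0.804,0,0],[0.06,0.03,-0.804,0,0],[0.06,0.03,-0.804,0,0],[0.06,0.03,-0.804,0,0],[0.06,0.03,-0.804,0,0],[0.06,0.03,-0.804,0,0],[0.06,0.03,-0.804,0,0],[0.06,0.03,-0.804,0,0],[0.06,0,0,0,0],[0.06,0,0,0,0]]}' | python3 -m inch; python3 go.py .5058 -.3074 .0185 -.016; python3 - <<'E'
from plant import read_camera
import cv2
c=read_camera("top")["image"];a=c[168:288,160:280]
cv2.imwrite("pics/d3.png",cv2.cvtColor(cv2.resize(a,(600,600),interpolation=2),4))
E
```

```text
t: 11.8
tool_pos: [0.5042, -0.308, 0.1365]
orientation: [-0.028, -3.139, -0.003]
force: [0.3, 0.5, -0.8]
opening: 0.0596
gripper_force: 0.0
turn -0.002 then d [-0.0019  0.0003  0.118 ] tilt [-0.0026  0.0022] t 11.8 q6 -2.19
```

View pics/d3.png

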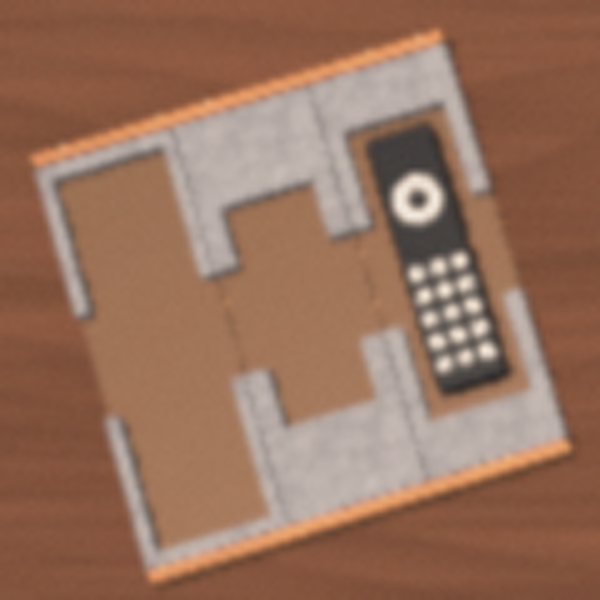

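The medium remote lies centred and flat in its pocket (centre about (437,260)). Now I pick up the short one.

To row units: 0.03 m is 0.6, 0.025 m is 0.5.

```bash
echo '{"offsets":[[0.06,-0.03,0,0.6,0],[0.06,0,0,0.6,0],[0.06,0,0,0.5,0],[0.06,0,0,0.3,0],[0.06,0,0,0.2,0],[0.06,0,0,0.1,0],[0.06,0,0,0,0],[0.06,0,0,0,0],[0.06,0,0,0,0]]}' | python3 -m inch |egrep 'pos|^force'; python3 go.py .5058 -.3074 .0185 -.016
```

```text
tool_pos: [0.5077, -0.3086, 0.0249]
force: [0.6, 0.2, -0.3]
turn 0.0 then d [0.0019 0.0012 0.0064] tilt [ 0.0017 -0.0012] t 12.75 q6 -2.19
```

To row units: 0.0055 m is 0.11, 0.001 m is 0.02.

```bash
echo '{"offsets":[[0.06,0.02,0.02,0.11,0],[0.06,0,0,0,0],[0.06,0,0,0,0],[0.025,0,0,0,0],[0.025,0,0,0,0],[0.025,0,0,0,0],[0.025,0,0,0,0],[0.025,0,0,0,0],[0.025,0,0,0,0],[0.025,0,0,0,0],[0.025,0,0,0,0],[0.025,0,0,0,0]]}' | python3 -m inch 25;echo '{"offsets":[[0.025,0,0,-0.2,0],[0.025,0,0,-0.4,0],[0.025,0,0,-0.4,0],[0.025,0,0,-0.4,0],[0.025,0,0,-0.4,0],[0.025,0,0,0,0],[0.025,0,0,0,0]]}' | python3 -m inch; python3 go.py .505 .2535 .1 .303
```

```text
t: 13.95
tool_pos: [0.5059, -0.307, 0.0182]
orientation: [0.025, 3.141, -0.0]
force: [-0.6, 0.1, 0.2]
opening: 0.0357
gripper_force: 25.0
t: 14.65
tool_pos: [0.5061, -0.3071, 0.1085]
orientation: [0.024, 3.141, -0.001]
force: [0.3, -0.5, -1.3]
opening: 0.0353
gripper_force: 25.0
turn -0.319 then d [-0.1662  0.5354  0.0081] tilt [ 0.0009 -0.0006] t 14.65 q6 -2.19
```

To row units: 0.0382 m is 0.764, -0.0119 m is -0.238, -0.1063 rad / 3.1416 = -0.0338.

```bash
echo '{"offsets":[[0.025,0,0,0,-0.0338],[0.025,0,0,0,-0.0338],[0.025,0,0,0,-0.0338],[0.025,-0.238,0.764,0,0],[0.025,-0.238,0.764,0,0],[0.025,-0.238,0.764,0,0],[0.025,-0.238,0.764,0,0],[0.025,-0.238,0.764,0,0],[0.025,-0.238,0.764,0,0],[0.025,-0.238,0.764,0,0],[0.025,-0.238,0.764,0,0],[0.025,-0.238,0.764,0,0],[0.025,-0.238,0.764,0,0],[0.025,-0.238,0.764,0,0],[0.025,-0.238,0.764,0,0],[0.025,-0.238,0.764,0,0],[0.025,-0.238,0.764,0,0],[0.025,0,0,0,0],[0.025,0,0,0,0],[0.025,0,0,0,0]]}' | python3 -m inch; python3 go.py .505 .2535 .032 .303
```

```text
t: 16.65
tool_pos: [0.5045, 0.2522, 0.1069]
orientation: [0.474, -3.104, 0.001]
force: [-0.6, 0.0, -1.1]
opening: 0.0357
gripper_force: 25.0
turn 0.0 then d [-0.0011  0.0011  0.0749] tilt [-0.0019 -0.0012] t 16.65 q6 -1.5
```

To row units: 0.02 m is 0.4, 0.015 m is 0.3.

```bash
echo '{"offsets":[[0.025,-0.02,0.02,0.4,0],[0.025,0,0,0.4,0],[0.025,0,0,0.3,0],[0.025,0,0,0.2,0],[0.025,0,0,0.1,0],[0.025,0,0,0,0],[0.025,0,0,0,0],[0.025,0,0,0,0]]}' | python3 -m inch; python3 go.py .505 .2535 .0282 .303; python3 - <<'E'
from plant import read_camera
import cv2
b=read_camera("scene")["image"][210:320,370:510]
cv2.imwrite("pics/d4.png",cv2.cvtColor(cv2.resize(b,(560,440)),4))
E
```

```text
t: 17.45
tool_pos: [0.5066, 0.2548, 0.0392]
orientation: [-0.474, 3.104, 0.001]
force: [0.3, 0.8, -1.2]
opening: 0.0357
gripper_force: 25.0
turn 0.0 then d [ 0.0019 -0.0007  0.011 ] tilt [0.0016 0.0006] t 17.45 q6 -1.5
```

View pics/d4.png

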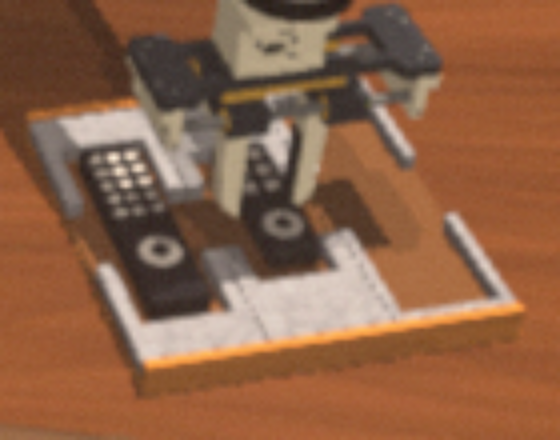

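The short remote is over the middle (short) pocket (about (285,225)), level. Lowering now.

To row units: 0.004 m is 0.08, 0.003 m is 0.06.

```bash
echo '{"offsets":[[0.025,0.02,0,0.08,0],[0.025,0,0,0.06,0],[0.025,0,0,0.02,0],[0.025,0,0,0,0],[0.025,0,0,0,0]]}' | python3 -m inch|egrep 'pos|^force';for i in 1 2 3; do echo '{"offsets":[[0.025,0,0,0.02,0],[0.025,0,0,0,0],[0.025,0,0,0,0]]}' | python3 -m inch | egrep 'tool_pos|^force'; done
```

```text
tool_pos: [0.5048, 0.2541, 0.0301]
force: [-0.2, -0.8, -0.1]
tool_pos: [0.5049, 0.2542, 0.0292]
force: [0.1, 0.1, -0.6]
tool_pos: [0.5049, 0.2542, 0.0282]
force: [-0.1, 0.6, -1.5]
tool_pos: [0.505, 0.2542, 0.0282]
force: [-4.9, -2.4, 8.4]
```

To row units: -0.03 m is -0.6, -0.02 m is -0.4.

```bash
echo '{"offsets":[[0.025,0,0,-0.02,0],[0.025,0,0,0,0],[0.045,0,0,0,0],[0.05,0,0,0,0],[0.052,0,0,0,0],[0.052,0,0,0,0],[0.052,0,0,0,0],[0.052,0,0,-0.4,0],[0.052,0,0,-0.6,0],[0.052,0,0,-0.6,0],[0.052,0,0,-0.6,0],[0.052,0,0,0,0],[0.052,0,0,0,0]]}' | python3 -m inch; python3 go.py .4804 -.4121 .138 -.144
```

```text
t: 20.2
tool_pos: [0.5054, 0.2544, 0.1389]
orientation: [-0.474, 3.104, 0.001]
force: [-0.4, -0.2, -0.5]
opening: 0.0522
gripper_force: 0.0
turn 0.447 then d [-7.090e-02 -6.632e-01  4.000e-04] tilt [0.0018 0.0007] t 20.2 q6 -1.5
```

To row units: -0.0414 m is -0.828, -0.0044 m is -0.088, 0.149 rad / 3.1416 = 0.0474.

```bash
echo '{"offsets":[[0.07,0,0,0,0.0474],[0.07,0,0,0,0.0474],[0.07,0,0,0,0.0474],[0.07,-0.088,-0.828,0,0],[0.07,-0.088,-0.828,0,0],[0.07,-0.088,-0.828,0,0],[0.07,-0.088,-0.828,0,0],[0.07,-0.088,-0.828,0,0],[0.07,-0.088,-0.828,0,0],[0.07,-0.088,-0.828,0,0],[0.07,-0.088,-0.828,0,0],[0.07,-0.088,-0.828,0,0],[0.07,-0.088,-0.828,0,0],[0.07,-0.088,-0.828,0,0],[0.07,-0.088,-0.828,0,0],[0.07,-0.088,-0.828,0,0],[0.07,-0.088,-0.828,0,0],[0.07,-0.088,-0.828,0,0],[0.07,-0.088,-0.828,0,0]]}' | python3 -m inch; echo '{"offsets":[[0.07,0,0,0,0],[0.07,0,0,0,0],[0.07,0,0,0,0]]}' | python3 -m inch; python3 go.py .4804 -.4121 .018 -.144; python3 - <<'E'
from plant import read_camera
import cv2
c=read_camera("top")["image"];a=c[168:288,160:280]; b=c[165:295,305:485]
cv2.imwrite("pics/d5.png",cv2.cvtColor(cv2.hconcat([cv2.resize(a,(400,400),interpolation=2),cv2.resize(b,(400,400))]),4))
E
```

```text
t: 22.1
tool_pos: [0.4785, -0.4123, 0.1357]
orientation: [-0.226, -3.131, -0.004]
force: [1.0, 0.6, 0.5]
opening: 0.0697
gripper_force: 0.0
t: 22.4
tool_pos: [0.4792, -0.4101, 0.1366]
orientation: [-0.225, -3.132, -0.003]
force: [-0.7, -0.1, -0.1]
opening: 0.0701
gripper_force: 0.0
turn 0.001 then d [-0.0017 -0.002   0.1186] tilt [-0.0016  0.0022] t 22.4 q6 -2.22
```

View pics/d5.png

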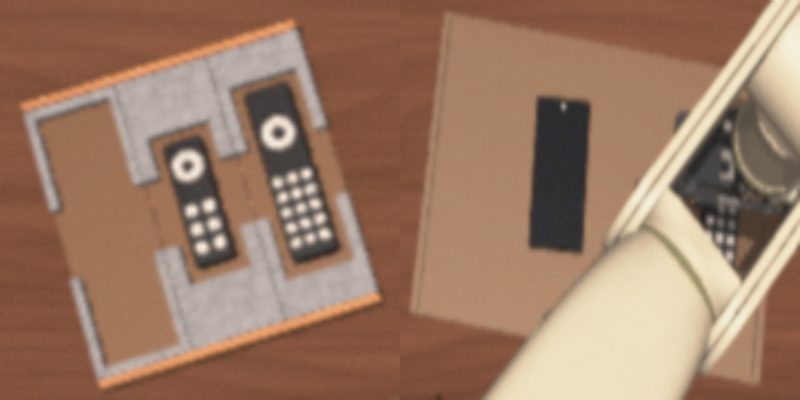

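The short (200,200) and medium (292,170) remotes are well seated and the phone is unmoved. Now the long one.

To row units: 0.03 m is 0.6, 0.025 m is 0.5.

```bash
echo '{"offsets":[[0.07,-0.02,-0.02,0.6,0],[0.07,0,0,0.6,0],[0.07,0,0,0.5,0],[0.07,0,0,0.3,0],[0.07,0,0,0.2,0],[0.07,0,0,0.08,0],[0.07,0,0,0,0],[0.07,0,0,0,0],[0.07,0,0,0,0]]}' | python3 -m inch |egrep 'pos|^force'; python3 go.py .4804 -.4121 .018 -.144
```

```text
tool_pos: [0.4812, -0.4134, 0.0256]
force: [0.4, -0.1, 1.0]
turn 0.0 then d [0.001  0.0012 0.0076] tilt [ 0.0016 -0.0015] t 23.35 q6 -2.22
```

To row units: 0.004 m is 0.08, 0.002 m is 0.04.

```bash
echo '{"offsets":[[0.07,0,0.02,0.08,0],[0.07,0,0,0.04,0],[0.07,0,0,0,0],[0.07,0,0,0,0],[0.035,0,0,0,0],[0.035,0,0,0,0],[0.035,0,0,0,0],[0.035,0,0,0,0],[0.035,0,0,0,0],[0.035,0,0,0,0],[0.035,0,0,0,0],[0.035,0,0,0,0],[0.035,0,0,0,0]]}' | python3 -m inch 30;echo '{"offsets":[[0.035,0,0,-0.2,0],[0.035,0,0,-0.4,0],[0.035,0,0,-0.4,0],[0.035,0,0,-0.4,0],[0.035,0,0,-0.4,0],[0.035,0,0,0,0],[0.035,0,0,0,0]]}' | python3 -m inch; python3 go.py .4795 .3337 .108 .303
```

```text
t: 24.65
tool_pos: [0.4807, -0.4117, 0.0182]
orientation: [0.225, 3.133, -0.0]
force: [1.0, -0.2, 1.0]
opening: 0.0475
gripper_force: 30.0
t: 25.35
tool_pos: [0.4809, -0.4118, 0.1085]
orientation: [0.225, 3.133, -0.001]
force: [-0.4, 0.3, -1.1]
opening: 0.0479
gripper_force: 30.0
turn -0.447 then d [-0.2211  0.7119 -0.    ] tilt [ 0.0007 -0.0007] t 25.35 q6 -2.22
```

To row units: 0.0445 m is 0.89, -0.0138 m is -0.276, -0.149 rad / 3.1416 = -0.0474.

```bash
echo '{"offsets":[[0.035,0,0,0,-0.0474],[0.035,0,0,0,-0.0474],[0.035,0,0,0,-0.0474],[0.035,-0.276,0.89,0,0],[0.035,-0.276,0.89,0,0],[0.035,-0.276,0.89,0,0],[0.035,-0.276,0.89,0,0],[0.035,-0.276,0.89,0,0],[0.035,-0.276,0.89,0,0],[0.035,-0.276,0.89,0,0],[0.035,-0.276,0.89,0,0],[0.035,-0.276,0.89,0,0],[0.035,-0.276,0.89,0,0],[0.035,-0.276,0.89,0,0],[0.035,-0.276,0.89,0,0],[0.035,-0.276,0.89,0,0],[0.035,-0.276,0.89,0,0],[0.035,-0.276,0.89,0,0],[0.035,-0.276,0.89,0,0],[0.035,0,0,0,0]]}' | python3 -m inch; echo '{"offsets":[[0.035,0,0,0,0],[0.035,0,0,0,0],[0.035,0,0,0,0]]}' | python3 -m inch; python3 go.py .4795 .3337 .04 .303
```

```text
t: 27.35
tool_pos: [0.4795, 0.3394, 0.1051]
orientation: [0.477, -3.101, 0.0]
force: [-0.1, -0.8, -0.2]
opening: 0.0479
gripper_force: 30.0
t: 27.65
tool_pos: [0.4815, 0.3333, 0.1065]
orientation: [0.468, -3.104, 0.003]
force: [0.2, -0.1, -0.9]
opening: 0.0474
gripper_force: 30.0
turn -0.004 then d [0.0016 0.0011 0.0665] tilt [-0.0023 -0.0022] t 27.65 q6 -1.35
```

```bash
echo '{"offsets":[[0.035,0,0,0.4,0],[0.035,0,0,0.4,0],[0.035,0,0,0.3,0],[0.035,0,0,0.16,0],[0.035,0,0,0.06,0],[0.035,0,0,0,0],[0.035,0,0,0,0],[0.035,0,0,0,0]]}' | python3 -m inch; python3 go.py .4795 .3337 .0282 .303; python3 - <<'E'
from plant import read_camera
import cv2
b=read_camera("scene")["image"][210:320,370:510]
cv2.imwrite("pics/d6.png",cv2.cvtColor(cv2.resize(b,(560,440)),4))
E
```

```text
t: 28.45
tool_pos: [0.4821, 0.3351, 0.0421]
orientation: [0.471, -3.106, 0.001]
force: [0.5, -1.0, -0.6]
opening: 0.0478
gripper_force: 30.0
turn -0.002 then d [ 0.0029 -0.0006  0.0139] tilt [ 0.     -0.0006] t 28.45 q6 -1.35
```

View pics/d6.png

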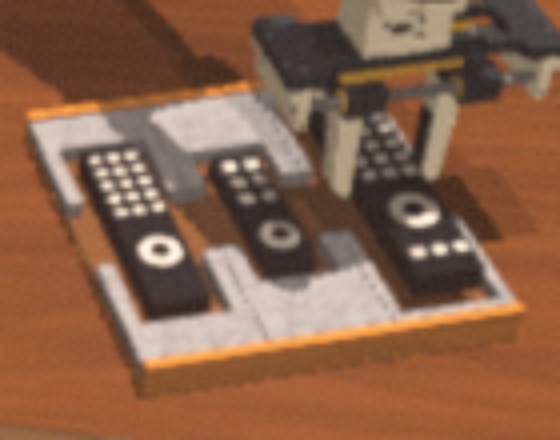

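The long remote is level over its pocket (about (415,210)). I'll trim +2.5 mm along and lower.

To row units: 0.004 m is 0.08, 0.003 m is 0.06.

```bash
echo '{"offsets":[[0.035,0.05,0,0.08,0],[0.035,0,0,0.06,0],[0.035,0,0,0.06,0],[0.035,0,0,0.02,0],[0.035,0,0,0,0],[0.035,0,0,0,0]]}' | python3 -m inch|egrep 'pos|^force';for i in 1 2 3 4; do echo '{"offsets":[[0.035,0,0,0.02,0],[0.035,0,0,0,0],[0.035,0,0,0,0]]}' | python3 -m inch | egrep 'tool_pos|^force'; done
```

```text
tool_pos: [0.479, 0.3339, 0.0301]
force: [-0.1, -0.2, -1.2]
tool_pos: [0.479, 0.3339, 0.0291]
force: [-0.3, -0.1, -0.7]
tool_pos: [0.4792, 0.334, 0.0282]
force: [0.4, 0.7, -0.4]
tool_pos: [0.4792, 0.3341, 0.0282]
force: [-4.5, -2.3, 8.7]
tool_pos: [0.4793, 0.334, 0.0282]
force: [-8.9, -5.1, 17.1]
```

To row units: 0.045 m is 0.9, -0.04 m is -0.8.

```bash
echo '{"offsets":[[0.035,0,0,-0.04,0],[0.035,0,0,0,0],[0.055,0,0,0,0],[0.06,0,0,0,0],[0.063,0,0,0,0],[0.063,0,0,0,0],[0.063,0,0,0,0],[0.063,0,0,-0.4,0],[0.063,0,0,-0.6,0],[0.063,0,0,-0.8,0],[0.063,0,0,-0.8,0],[0.063,0,0.9,-0.4,0],[0.063,0,0.9,0,0],[0.063,0,0.9,0,0],[0.063,0,0.9,0,0],[0.063,0,0.8,0,0],[0.063,0,0,0,0],[0.063,0,0,0,0],[0.063,0,0,0,0]]}' | python3 -m inch; python3 - <<'E'
from plant import read_camera
import cv2
c=read_camera("top")["image"];a=c[90:300,155:485]
cv2.imwrite("pics/d7.png",cv2.cvtColor(cv2.resize(a,(792,504),interpolation=2),4))
E
```

```text
t: 32.2
tool_pos: [0.4144, 0.5435, 0.1776]
orientation: [0.47, -3.104, 0.003]
force: [0.2, -0.4, -0.6]
opening: 0.0628
gripper_force: 0.0
```

View pics/d7.png

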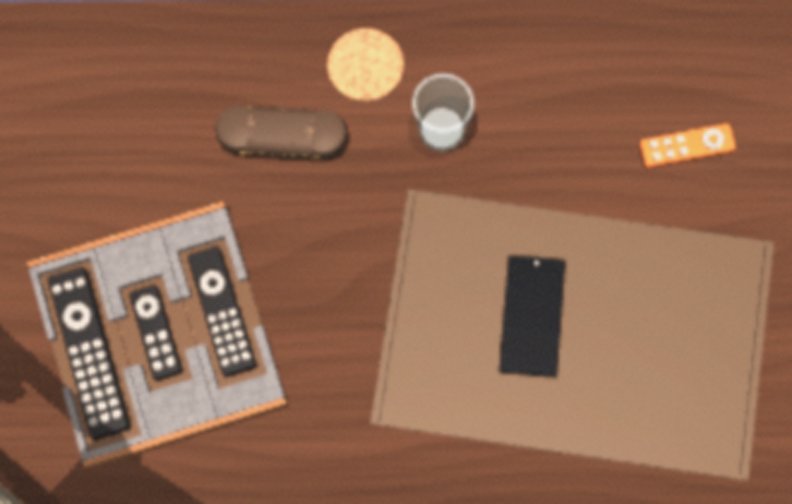

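All three remotes lie flat in their pockets: long (90,352), short (155,330) and medium (222,310). The phone, case and glass are where they were, and the arm is clear.

```bash
python3 -c "
from plant import robot; print(robot.close_job())"
```

```text
the job is handed in; nothing more can be done
None
```

All three remotes are in their matching caddy pockets, flat and keys up, and released; the phone, spectacle case and glass looked unmoved in the last picture, and the job was handed in at about 32 s (the hand-in call gave no verdict).

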